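Close the label dispenser's side guide on the roll and lock it with the wing screw

TASK

The label roll is loose in its dispenser. With closed fingertips, push the sliding side guide gently up to the roll until the roll sits without play between the two cheeks, then lock the guide: turn the wing screw clockwise (seen from above) by stroking its wings with a fingertip, stroke after stroke, until it stops, fully tight. Only push: do not pinch or lift anything, leave the roll in its cradle and the things around the dispenser where they are, and finish with the hand clear.

Things in the scene. Friction and masses are not known exactly. Their poses are not given: they have to be found in the camera images.
- dispenser: Low label dispenser fixed to the table: 92 x 250 mm grey base, top at z 10 mm. Origin on the table; its y axis runs along it, from the clamp (-y) to the cradle (+y). At x 0: two rods carry the roll; the fixed cheek (upright plate, top 81 mm high) stands at y 72 to 76 mm; the clamp bridge with the wing screw is at y -115, its top 36.5 mm high.
- guide: Sliding side guide: upright aluminium cheek, 56 mm wide, 4 mm thick, top 81 mm high, on a flat steel bar (top 16 mm high) that runs through the clamp. Slides only along the dispenser's y, 0 to 58 mm, with about 1.5 N of friction; to +y it closes on the roll. Its axes are the dispenser's and at 0 so is its origin; starts 0 to 16 mm along.
- guide_face (a point): Centre of the guide cheek's inner face (towards the roll), 49 mm high. The outer face, to be pushed, is 4 mm behind it at -y and flat from 28 to 81 mm height; free space of 60 mm or more lies between it and the wings.
- fixed_face (a point): Centre of the fixed cheek's inner face, 49 mm high. When the roll is without play the two faces are the roll's width, 28 mm, apart.
- labels: Loose roll of labels, 58 mm across, 28 mm wide, about 50 g, standing on the two rods between the cheeks with its axle along the dispenser's y; it slides along them. Origin at the middle of the roll's -y face, 2.5 mm below the axle; the roll reaches 28 mm from it to the dispenser's +y. Resting height of the origin about 46 mm.
- clamp_screw: The wing screw as a whole, steel, upright in the clamp bridge. Origin on the screw's vertical axis, under its pad, 18.4 mm above the table when the screw is highest. It sinks 2 mm a turn; its axes keep the dispenser's directions. It cannot come out.
- thumbscrew (a joint): Angle of the winged head, rad, growing clockwise seen from above (tightening). At 0 the wings lie along the dispenser's x. Starts at 0 to 2.2. Runs freely (about 0.03 N m, 1 N at a wing) to 7.54, where the pad meets the bar and begins to press on it; at 8.8 it is fully tight and stops dead. It stays where it is left.
- wing (a point): Middle of one of the two wings, 21.5 mm from the axis (the other lies across from it) and 56 mm high when the screw is highest. Each wing is an upright round ear 26 mm across and 6 mm thick, standing radially: from 8.5 to 34.5 mm from the axis, 43 to 69 mm high (3 mm lower when tight). Hub radius 9 mm.
- coffee_capsule: Coffee capsule standing on its rim, 37 mm across, 28 mm high, in front of the dispenser; origin under its centre.
- salt_shaker: Salt shaker standing upright, 44 mm across, 90 mm high, left of the dispenser; origin under its centre.
- marker: Felt marker, 140 mm long, 19 mm high, lying in front of the dispenser; origin under its middle, length along its y.
- small_dish: Small white oblong dish, 112 x 128 x 38 mm, at the back left; origin under its middle.
- binder_clip: Fold-back clip, 32 x 22 x 41 mm, in front of the dish, at the left; origin under its middle.
There are look-alikes about, which are no part of the job. What is meant by the labels is not blue, and is the larger of those in its own colour.

How it is judged:
By the outcome, as a careful person would: the job done as asked, in the order asked, and still so for the second after the job is handed in, with the robot touching nothing.
It also fails if it takes over 72 s, if anything falls off the work surface, if the arm or the gripper's body presses on something with over 40 N, if the wrist force passes 120 N, or if a joint passes its speed limit or range.

ROBOT

A 6-joint arm with a two-finger parallel gripper is mounted at the origin on the work surface; the furniture and walls round the work are solid. World frame = base frame: x ahead of the robot, y to its left, z up, the work surface at z = 0. Lengths are in m, angles in degrees, forces in N, time in s.
With the tool pointing down it reaches from about 0.275 to 0.85 m from the base axis. Payload 19 kg.
Tool frame: the origin (TCP) lies at the very end of the fingers, on their centre line; the grasp point (between the pads) lies 19 mm behind it; z points along the fingers, y is the line along which they close (so a half turn about z gives the same grasp; the last joint's range is limited). The gripper opens to 85 mm and grips with 20 to 120 N. Pads are 22 mm wide; open, the fingers measure 114 mm over their backs; the gripper's body (76 mm by 85 mm) begins 54 mm behind the grasp point. The pads swing forward as they close: fully open they stand 13 mm farther back than shut.
Start: joints at [67.036, 8.623, 82.357, -0, 89.026, -7.678], TCP at [0.152, 0.555, 0.211] pointing down, gripper open.
Joint ranges: [-160.23, 160.23], [-39.13, 120.54], [6.94, 153.29], [-79.49, 259.48], [9.18, 160.14], [-161.06, 161.06]. Speed limits (degrees/s): [108.29, 108.29, 127.2, 172.46, 172.46, 172.46].

INTERFACE

Orientations are given as a 3x3 rotation matrix whose columns are the frame's x, y, z axes.
In Python, from bench import arm, vision gives the robot as it stands.
- The arm moves only by the tool carry_out, never from a script. Its arguments are lists of equal length, an entry for each row: "xyz": the shift along the world's x, y, z in mm, a list of three; "roll": the turn about the world's z in rad; "fingers": the closure, from 0 (fully open) to 1 (shut). In form: {"xyz": [[dx, dy, dz], ...], "roll": [roll, ...], "fingers": [fingers, ...]}. A call has 1 to 8 rows; each row is the pose to reach, as a shift and turn from the pose commanded when the call began; what a row does not reach only later rows make up. A row lasts 1/12 s, in which the tool goes at most 41.7 mm and 7.16 degrees, less where a joint would pass 70% of its speed; a pose out of reach is approached as far as the arm can. A call with a gripper value outside its range is refused whole. The fingers move at their own pace and stop on an object; the grip force is fixed at half the most. Time passes only in rows, so rows that repeat a pose let the fingers close. It gives the time, the measured TCP pose, the force, the opening and the grip force at its end, in the units of the state.
- arm.sense(): the state, without advancing time (a new reading comes with each control period).
- vision.grab_frame(name): name is "scene" or "side" or "wrist"; returns a dict with "pixels" (480x640x3 uint8, red, green, blue), "camera_matrix" (3x3 intrinsics, pixels), "R" (3x3) and "t" (3): a world point X has camera coordinates R X + t; the wrist camera has in their place "hand_eye" (4x4, takes a point from camera to tool coordinates, whose origin is the TCP and whose axes are the flange's). Camera axes: x right, y down, z forward; pixel columns grow to the right and rows downward; lengths in m; the calibration is good to about 2 mm. A picture is of the moment at which its call begins: read the wrist's pose just before it. There is no depth.
- arm.finish_job(): hands the job in; it is judged then, once.
The state is a dict: "t": time; "qpos": joint angles; "joint_velocities": joint speeds; "joint_efforts": joint torques, N m; "ee_pos": TCP position; "tcp_rot": TCP orientation; "ft_force": force on the tool from outside, world axes, zero at the start; "wrist_torque": the same for the moment, N m; "finger_gap": opening from 0.0 (shut) to 1.0 (fully open); "grasp_force": force on a finger pad.
Only numpy, scipy, OpenCV 4.12 (cv2) and the standard library are available. Lean on these libraries where they do the work, as an engineer would, in place of code of your own. Each camera call takes 0.05 s, during which the arm holds its last target. There are 200 camera calls.

## Working session

There is one attempt and no reset: what is moved stays moved. The work goes in short steps, Python scripts to look and compute and a tool call to move; the robot and the scene stay as the last step left them, time stands still between calls to the robot, and variables do not carry over. Pictures are saved under pics/ and viewed, at most 10 in all, crops included, and the job is handed in when it is done.

Besides the shell and the picture viewer there is one more tool, called after ">>>" as name([rows], argument=value, ...), one row to a line, values as JSON. carry_out: Moves the arm, as the interface text tells. Its arguments: {"type":"object","properties":{"xyz":{"type":"array","items":{"type":"array","items":{"type":"number"}}},"roll":{"type":"array","items":{"type":"number"}},"fingers":{"type":"array","items":{"type":"number"}}},"required":["xyz","roll","fingers"]}

```bash
mkdir -p pics
python3 - <<'E'
from bench import arm, vision
import cv2
s=arm.sense(); print(s['t'],s['ee_pos'],s['tcp_rot'],s['finger_gap'])
for n in ['scene','side']:
    f=vision.grab_frame(n); cv2.imwrite(f'pics/{n}0.png',f['pixels'][:,:,::-1]); print(n,f['camera_matrix'],f['R'],f['t'])
E
```

```text
0.0 [0.15151438 0.55440442 0.21038824] [[-9.64616461e-01  2.63656683e-01 -4.87038219e-04]
 [ 2.63657073e-01  9.64615839e-01 -1.10950975e-03]
 [ 1.77275121e-04 -1.19866244e-03 -9.99999266e-01]] 1.0009709158834008
scene [[529.76681688   0.         325.76838809]
 [  0.         529.76681688 235.01053834]
 [  0.           0.           1.        ]] [[-0.85299221 -0.52173627 -0.01398398]
 [-0.26670665  0.45875931 -0.84758921]
 [ 0.44863331 -0.71925737 -0.53046865]] [0.4815491  0.05960563 1.01302819]
side [[461.72860335   0.         318.55580745]
 [  0.         461.72860335 235.11856459]
 [  0.           0.           1.        ]] [[ 0.90233589 -0.43103238 -0.00101297]
 [-0.28306273 -0.59079628 -0.7555364 ]
 [ 0.3250622   0.68203434 -0.65510589]] [-0.30574972  0.30014995  0.58607431]
```

View pics/scene0.png

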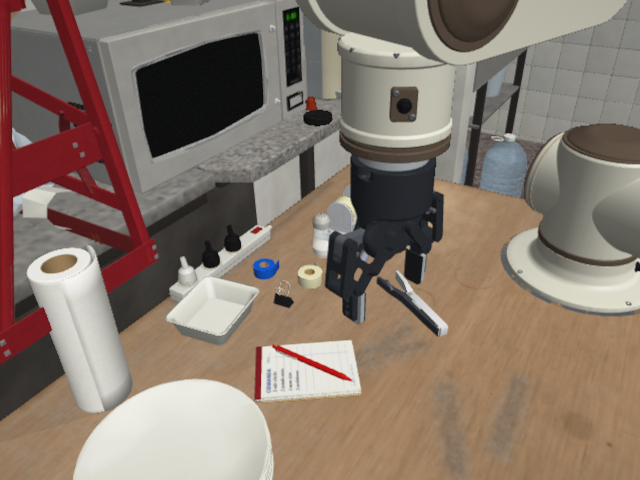

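View pics/side0.png

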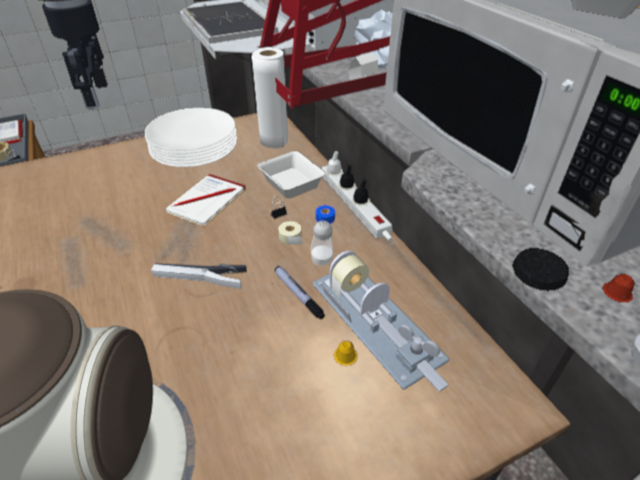

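Run:
```python
import cv2
i=cv2.imread('pics/side0.png')[235:395,255:455]
cv2.imwrite('pics/sidecrop.png',cv2.resize(i,(750,600),interpolation=cv2.INTER_CUBIC))
```

```text
(no output)
```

View pics/sidecrop.png

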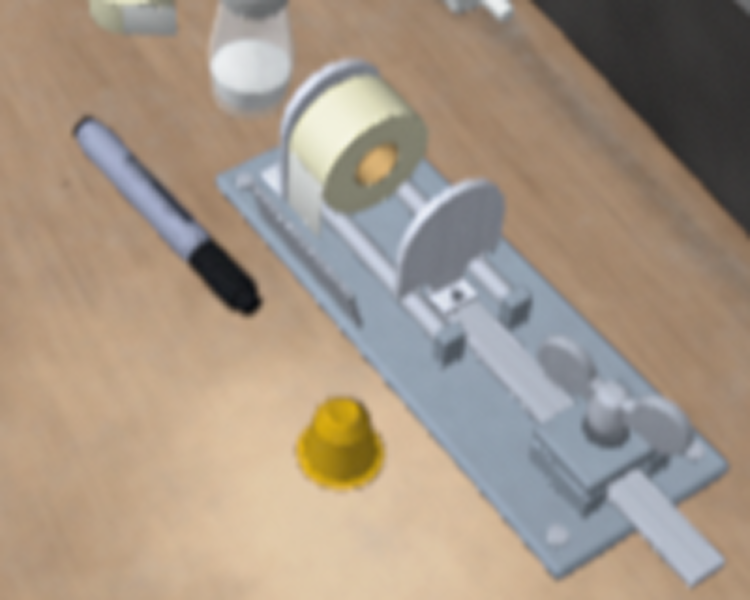

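```bash
cat > h.py <<'E'
import numpy as np
from bench import arm, vision
def ray(f,uv,z,R=None,t=None):
    R=f['R'] if R is None else R; t=f['t'] if t is None else t
    R=np.array(R);t=np.array(t)
    d=R.T@np.linalg.solve(np.array(f['camera_matrix']),[uv[0],uv[1],1.]); c=-R.T@t
    return c+d*(z-c[2])/d[2]
E
python3 - <<'E'
from h import *
f=vision.grab_frame('side')
P={'front-y':(558,570,.01),'back-y':(727,463,.01),'front+y':(218,178,.01),'wingA':(565,363,.054),'wingB':(660,425,.054),'hubtop':(608,385,.056),
'fixedtop':(345,63,.081),'guidetop':(478,183,.081),'rollaxle':(378,165,.0485),'capsule':(340,470,0)}
for k,(u,v,z) in P.items(): print(k,(ray(f,(255+u/3.75,235+v/3.75),z)*1000).round(1))
E
```

```text
front-y [435.1 -83.1  10. ]
back-y [523.4 -72.2  10. ]
front+y [404.3 159.3  10. ]
wingA [468.6 -27.9  54. ]
wingB [485.  -68.1  54. ]
hubtop [476.7 -45.2  56. ]
fixedtop [457.7 137.7  81. ]
guidetop [473.   49.3  81. ]
rollaxle [457.1 102.7  48.5]
capsule [384.2  -1.8   0. ]
```

>>> carry_out([
  [20, -35, 10],
  [40, -70, 10],
  [60, -105, 10],
  [80, -140, 10],
  [100, -175, 10],
  [120, -210, 10],
  [140, -245, 10],
  [160, -280, 10],
], roll=[-0.11, -0.22, -0.33, -0.44, -0.55, -0.66, -0.77, -0.88], fingers=[1, 1, 1, 1, 1, 1, 1, 1])

```text
t: 0.82
ee_pos: [0.3118, 0.2728, 0.221]
tcp_rot: [[-0.407, 0.913, 0.0], [0.913, 0.407, 0.0], [0.0, 0.0, -1.0]]
ft_force: [0.4, 0.7, -0.1]
finger_gap: 0.001
grasp_force: 0.0
```

>>> carry_out([
  [20, -35, 10],
  [40, -70, 10],
  [60, -105, 10],
  [80, -140, 10],
  [100, -175, 10],
  [120, -210, 10],
  [140, -240, 10],
  [150, -260, 10],
], roll=[-0.1, -0.2, -0.3, -0.3, -0.3, -0.3, -0.3, -0.3], fingers=[1, 1, 1, 1, 1, 1, 1, 1])

```text
t: 1.48
ee_pos: [0.4629, 0.0116, 0.2306]
tcp_rot: [[-0.122, 0.993, -0.0], [0.993, 0.122, -0.0], [-0.0, -0.0, -1.0]]
ft_force: [-0.2, 0.0, -0.0]
finger_gap: 0.002
grasp_force: 0.0
```

Run:
```python
from h import *
import cv2
s=arm.sense(); print(s['t'],s['ee_pos'],s['tcp_rot'],s['finger_gap'],s['qpos'],s['ft_force'])
f=vision.grab_frame('wrist'); print(f.keys(),f['hand_eye'],f['camera_matrix']); cv2.imwrite('pics/w1.png',f['pixels'][:,:,::-1])
```

```text
1.4833 [0.4628572  0.01162459 0.23059426] [[-1.21739993e-01  9.92561964e-01 -3.47579751e-04]
 [ 9.92561976e-01  1.21739869e-01 -3.58006372e-04]
 [-3.13029194e-04 -3.88578137e-04 -9.99999876e-01]] 0.002269088056467838 [-8.09196373e+00 -5.26215792e+00  9.43789433e+01 -2.31141364e-02
  9.09000437e+01 -1.50848534e+01] [-0.15904182  0.01686545 -0.00341809]
dict_keys(['pixels', 'camera_matrix', 'hand_eye']) [[-2.13149246e-04 -9.61853201e-01 -2.73566034e-01  7.08151370e-02]
 [ 9.99999926e-01 -1.17275689e-04 -3.66811741e-04  8.84389788e-04]
 [ 3.20736402e-04 -2.73566092e-01  9.61853154e-01 -1.63572492e-01]
 [ 0.00000000e+00  0.00000000e+00  0.00000000e+00  1.00000000e+00]] [[334.10436288   0.         315.02696547]
 [  0.         334.10436288 235.60527591]
 [  0.           0.           1.        ]]
```

View pics/w1.png

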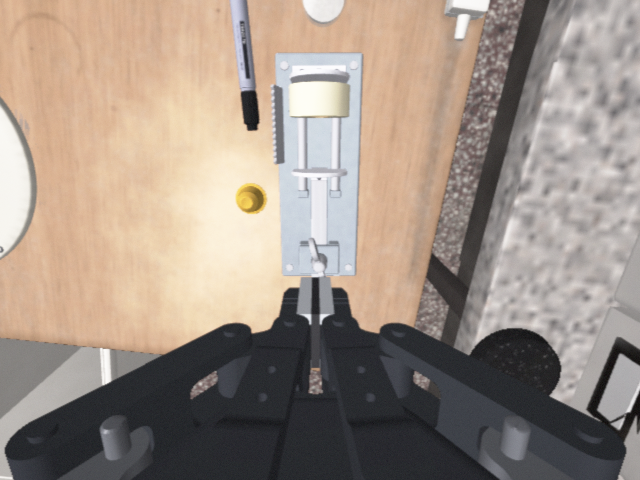

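```bash
cat >> h.py <<'E'
import cv2
def wrist():
    s=arm.sense(); f=vision.grab_frame('wrist'); T=np.eye(4); T[:3,:3]=s['tcp_rot']; T[:3,3]=s['ee_pos']
    M=np.linalg.inv(T@np.array(f['hand_eye'])); f['R']=M[:3,:3]; f['t']=M[:3,3]; return s,f
E
python3 - <<'E'
from h import *
s,f=wrist()
P={'a':(277,53,.01),'b':(361,53,.01),'c':(282,275,.01),'d':(355,275,.01),'wing':(312,242,.069),'hub':(319,266,.06),'guidetop':(320,170,.081),'fixedtop':(319,78,.081),'roll+':(319,83,.0775),'roll-':(319,117,.06)}
W={k:ray(f,p[:2],p[2])*1000 for k,p in P.items()}
for k in W: print(k,W[k].round(1))
c=(W['a']+W['b'])/2;d=(W['c']+W['d'])/2; v=c-d; print(np.linalg.norm(v),np.degrees(np.arctan2(v[1],v[0])),(c+d)/2)
i=f['pixels'][40:290,255:385,::-1]; 
cv2.imwrite('pics/w1c.png',cv2.resize(np.rot90(i),(800,416),interpolation=cv2.INTER_CUBIC))
E
```

```text
a [406.1 161.6  10. ]
b [492.3 172.   10. ]
c [434.3 -83.7  10. ]
d [523.9 -72.8  10. ]
wing [464.6 -18.8  69. ]
hub [475.4 -47.3  60. ]
guidetop [463.4  54.6  81. ]
fixedtop [452.9 131.6  81. ]
roll+ [453.3 128.3  77.5]
roll- [456.8 101.6  60. ]
246.8542239634945 96.9661699405919 [464.15227138  44.25599703  10.        ]
```

View pics/w1c.png

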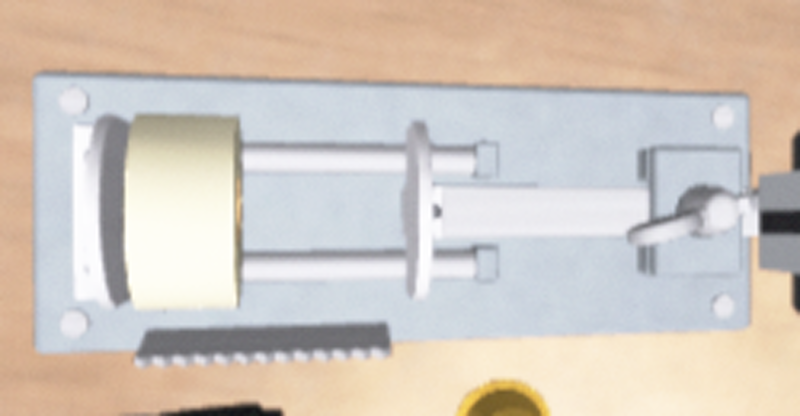

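>>> carry_out([
  [5, 10, -40],
  [5, 10, -80],
  [5, 10, -120],
  [5, 10, -155],
  [5, 10, -180],
  [5, 10, -190],
  [4, 18, -190],
  [3.5, 22, -190],
], roll=[0, 0, 0, 0, 0, 0, 0, 0], fingers=[1, 1, 1, 1, 1, 1, 1, 1])

```text
t: 2.25
ee_pos: [0.4653, 0.0376, 0.042]
tcp_rot: [[-0.124, 0.992, 0.0], [0.992, 0.124, 0.0], [0.0, 0.0, -1.0]]
ft_force: [1.1, 0.1, 0.1]
finger_gap: 0.0
grasp_force: 0.0
```

>>> carry_out([
  [-0.4, 3, 0],
  [-0.7, 6, 0],
  [-1.1, 9, 0],
  [-1.5, 12, 0],
  [-1.8, 15, 0],
  [-2.2, 18, 0],
  [-2.6, 21, 0],
  [-3, 24, 0],
], roll=[0, 0, 0, 0, 0, 0, 0, 0], fingers=[1, 1, 1, 1, 1, 1, 1, 1])

```text
t: 2.92
ee_pos: [0.4621, 0.0609, 0.041]
tcp_rot: [[-0.124, 0.992, -0.0], [0.992, 0.124, 0.0], [0.0, -0.0, -1.0]]
ft_force: [0.8, -2.0, 1.4]
finger_gap: -0.0
grasp_force: 0.8
```

>>> carry_out([
  [-0.4, 3, 0],
  [-0.7, 6, 0],
  [-1.1, 9, 0],
  [-1.5, 12, 0],
  [-1.8, 15, 0],
  [-2.1, 17, 0],
  [-2.3, 19, 0],
  [-2.6, 21, 0],
], roll=[0, 0, 0, 0, 0, 0, 0, 0], fingers=[1, 1, 1, 1, 1, 1, 1, 1])

```text
t: 3.58
ee_pos: [0.4595, 0.0818, 0.0409]
tcp_rot: [[-0.124, 0.992, -0.0], [0.992, 0.124, -0.0], [0.0, -0.0, -1.0]]
ft_force: [0.1, -1.1, 1.3]
finger_gap: 0.006
grasp_force: 0.8
```

Run:
```python
from h import *
s,f=wrist(); print(s['ee_pos'],s['ft_force'],s['t'])
i=f['pixels'][100:340,200:440,::-1]
g=vision.grab_frame('side')['pixels'][235:395,285:445,::-1]
cv2.imwrite('pics/w2.png',np.hstack([cv2.resize(i,(400,400)),cv2.resize(g,(400,400))]))
```

```text
[0.45945953 0.08182723 0.04093349] [ 0.05547376 -1.07798329  1.30686193] 3.5833
```

View pics/w2.png

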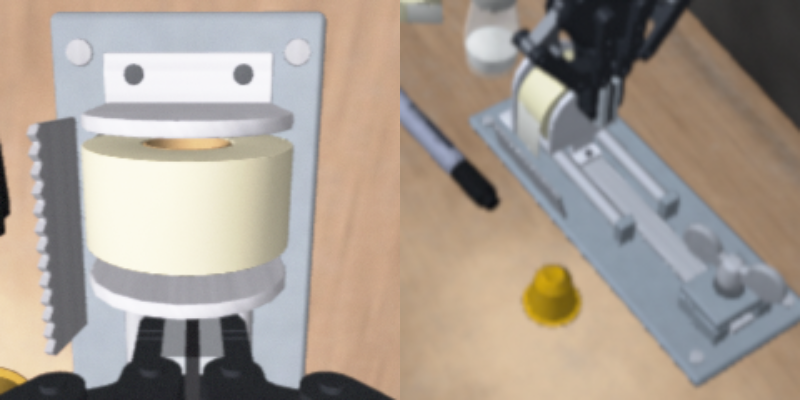

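>>> carry_out([
  [-0.2, 1.5, 0],
  [-0.4, 3, 0],
  [-0.5, 4, 0],
  [-0.6, 5, 0],
  [-0.7, 6, 0],
  [-0.9, 7, 0],
  [-1, 8, 0],
  [-1, 8, 0],
], roll=[0, 0, 0, 0, 0, 0, 0, 0], fingers=[1, 1, 1, 1, 1, 1, 1, 1])

```text
t: 4.35
ee_pos: [0.4585, 0.0898, 0.0409]
tcp_rot: [[-0.124, 0.992, -0.0], [0.992, 0.124, 0.0], [0.0, -0.0, -1.0]]
ft_force: [0.5, -0.2, -0.4]
finger_gap: 0.002
grasp_force: 0.0
```

>>> carry_out([
  [-0.1, 0.5, 0],
  [-0.1, 1, 0],
  [-0.2, 1.5, 0],
  [-0.2, 2, 0],
], roll=[0, 0, 0, 0], fingers=[1, 1, 1, 1])

```text
t: 4.68
ee_pos: [0.4583, 0.0916, 0.0409]
tcp_rot: [[-0.124, 0.992, -0.0], [0.992, 0.124, -0.0], [-0.0, -0.0, -1.0]]
ft_force: [-0.7, -2.4, 0.2]
finger_gap: 0.002
grasp_force: 1.0
```

>>> carry_out([
  [0, 0.5, 0],
  [-0.1, 1, 0],
  [-0.2, 1.5, 0],
  [-0.2, 2, 0],
], roll=[0, 0, 0, 0], fingers=[1, 1, 1, 1])

```text
t: 5.02
ee_pos: [0.4581, 0.0933, 0.041]
tcp_rot: [[-0.124, 0.992, -0.0], [0.992, 0.124, -0.001], [-0.001, -0.0, -1.0]]
ft_force: [-1.4, -11.1, 0.9]
finger_gap: -0.006
grasp_force: 5.1
```

Run:
```python
from h import *
s,f=wrist(); print(s['ee_pos'],s['ft_force'],s['t'])
i=f['pixels'][120:320,210:410,::-1]
cv2.imwrite('pics/w3.png',cv2.resize(i,(600,600),interpolation=cv2.INTER_CUBIC))
```

```text
[0.4580697  0.09330354 0.04095482] [ -1.36964656 -11.0565231    0.86504904] 5.0167
```

View pics/w3.png

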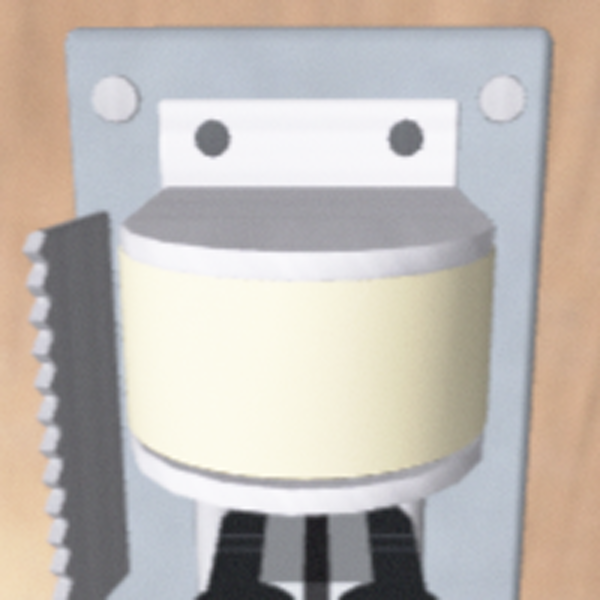

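>>> carry_out([
  [1, -8, 0],
  [3, -25, 0],
  [5, -40, 15],
  [5, -60, 50],
  [5, -85, 85],
  [5, -115, 100],
  [5, -145, 100],
  [2, -163, 100],
], roll=[0, 0, 0, 0, 0, 0, 0, 0], fingers=[1, 1, 1, 1, 1, 1, 1, 1])

```text
t: 5.73
ee_pos: [0.4608, -0.0722, 0.1424]
tcp_rot: [[-0.123, 0.992, 0.003], [0.992, 0.123, -0.001], [-0.001, 0.003, -1.0]]
ft_force: [0.1, 0.4, -1.1]
finger_gap: -0.0
grasp_force: 0.0
```

Run:
```python
from h import *
s,f=wrist(); print(s['ee_pos'],s['ft_force'],s['t'])
cv2.imwrite('pics/w4.png',f['pixels'][:,:,::-1])
```

```text
[ 0.46078124 -0.07216131  0.14236644] [ 0.11512687  0.36735625 -1.1309952 ] 5.7333
```

View pics/w4.png

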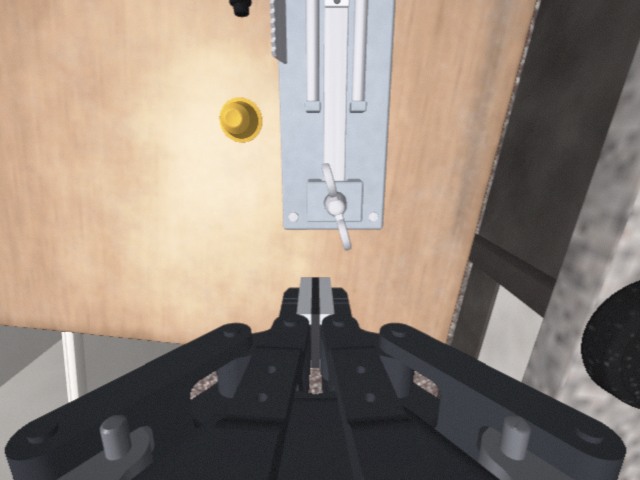

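Run:
```python
from h import *
s,f=wrist()
for p in [(325,165,.058),(347.5,248,.058),(334.5,201,.0365),(335,203,.06),(240,116,.028)]: print((ray(f,p[:2],p[2])*1000).round(1))
```

```text
[461.5 -19.5  58. ]
[487.1 -80.1  58. ]
[473.7 -48.4  36.5]
[472.4 -45.9  60. ]
[391.8   7.7  28. ]
```

>>> carry_out([
  [-14, 30, -10],
  [-14, 30, -45],
  [-14, 30, -75],
  [-14, 30, -96],
  [-14, 30, -97],
  [-14, 30, -97],
], roll=[0, 0, 0, 0, 0, 0], fingers=[1, 1, 1, 1, 1, 1])

```text
t: 6.33
ee_pos: [0.4457, -0.039, 0.0438]
tcp_rot: [[-0.124, 0.992, -0.002], [0.992, 0.124, 0.001], [0.001, -0.002, -1.0]]
ft_force: [0.9, 0.1, 1.3]
finger_gap: 0.0
grasp_force: 0.0
```

Run:
```python
from h import *
s=arm.sense(); print(s['ee_pos']*1000 if hasattr(s['ee_pos'],'shape') else s['ee_pos'],s['ft_force'],s['qpos'])
p0=np.array(s['ee_pos'])[:2]*1000;c=np.array([475,-48.5])
phi=168.; R=29; prev=p0
for call in range(6):
    rows=[]
    for k in range(8):
        phi-=10; q=c+R*np.array([np.cos(np.radians(phi)),np.sin(np.radians(phi))]); rows.append([*(q-prev).round(1).tolist(),0])
    prev=q; print(phi,rows)
```

```text
[445.74748738 -39.03453384  43.7734344 ] [0.89879006 0.13860236 1.28189179] [-1.48993077e+01  5.21868107e-01  1.11367161e+02  1.60073376e-02
  6.82132343e+01 -2.20214535e+01]
88.0 [[2.4, 1.4, 0], [4.7, 5.9, 0], [7.7, 9.9, 0], [11.4, 13.4, 0], [15.6, 16.1, 0], [20.3, 18.1, 0], [25.2, 19.3, 0], [30.3, 19.5, 0]]
8.0 [[5.0, -0.6, 0], [9.9, -2.1, 0], [14.4, -4.4, 0], [18.4, -7.4, 0], [21.8, -11.1, 0], [24.6, -15.4, 0], [26.6, -20.0, 0], [27.7, -24.9, 0]]
-72.0 [[0.3, -5.0, 0], [-0.4, -10.1, 0], [-1.8, -14.9, 0], [-4.1, -19.4, 0], [-7.2, -23.4, 0], [-10.9, -26.9, 0], [-15.1, -29.6, 0], [-19.8, -31.6, 0]]
-152.0 [[-4.9, -1.1, 0], [-10.0, -1.4, 0], [-15.0, -0.8, 0], [-19.8, 0.7, 0], [-24.3, 3.0, 0], [-28.4, 6.0, 0], [-31.8, 9.7, 0], [-34.6, 14.0, 0]]
-232.0 [[-2.0, 4.7, 0], [-3.1, 9.6, 0], [-3.4, 14.6, 0], [-2.8, 19.6, 0], [-1.3, 24.5, 0], [1.0, 29.0, 0], [4.1, 33.0, 0], [7.8, 36.5, 0]]
-312.0 [[4.2, 2.8, 0], [8.9, 4.7, 0], [13.8, 5.9, 0], [18.9, 6.1, 0], [23.9, 5.5, 0], [28.7, 4.0, 0], [33.2, 1.7, 0], [37.3, -1.3, 0]]
```

>>> carry_out([
  [2.4, 1.4, 0],
  [4.7, 5.9, 0],
  [7.7, 9.9, 0],
  [11.4, 13.4, 0],
  [15.6, 16.1, 0],
  [20.3, 18.1, 0],
  [25.2, 19.3, 0],
  [30.3, 19.5, 0],
], roll=[0, 0, 0, 0, 0, 0, 0, 0], fingers=[1, 1, 1, 1, 1, 1, 1, 1])

```text
t: 7.0
ee_pos: [0.4768, -0.0196, 0.0439]
tcp_rot: [[-0.124, 0.992, -0.0], [0.992, 0.124, 0.0], [0.0, -0.0, -1.0]]
ft_force: [-1.9, -0.3, 0.2]
finger_gap: 0.0
grasp_force: 0.7
```

Run:
```python
from h import *
s=arm.sense(); print(s['ee_pos'],s['ft_force'],s['wrist_torque'])
g=vision.grab_frame('side')['pixels'][270:400,330:460,::-1]
cv2.imwrite('pics/s5.png',cv2.resize(g,(500,500),interpolation=cv2.INTER_CUBIC))
```

```text
[ 0.47684134 -0.01959834  0.04390208] [-1.88197173 -0.26218881  0.20703044] [-0.03558255  0.25430416 -0.02043197]
```

View pics/s5.png

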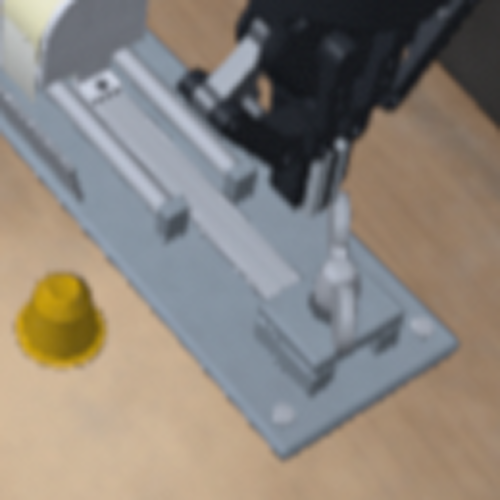

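>>> carry_out([
  [5.0, -0.6, 0],
  [9.9, -2.1, 0],
  [14.4, -4.4, 0],
  [18.4, -7.4, 0],
  [21.8, -11.1, 0],
  [24.6, -15.4, 0],
  [26.6, -20.0, 0],
  [27.7, -24.9, 0],
], roll=[0, 0, 0, 0, 0, 0, 0, 0], fingers=[1, 1, 1, 1, 1, 1, 1, 1])

```text
t: 7.72
ee_pos: [0.5043, -0.0453, 0.0439]
tcp_rot: [[-0.124, 0.992, -0.0], [0.992, 0.124, 0.0], [0.0, -0.0, -1.0]]
ft_force: [-0.5, 2.3, -0.1]
finger_gap: -0.001
grasp_force: 0.6
```

>>> carry_out([
  [0.3, -5.0, 0],
  [-0.4, -10.1, 0],
  [-1.8, -14.9, 0],
  [-4.1, -19.4, 0],
  [-7.2, -23.4, 0],
  [-10.9, -26.9, 0],
  [-15.1, -29.6, 0],
  [-19.8, -31.6, 0],
], roll=[0, 0, 0, 0, 0, 0, 0, 0], fingers=[1, 1, 1, 1, 1, 1, 1, 1])

```text
t: 8.38
ee_pos: [0.4839, -0.0767, 0.044]
tcp_rot: [[-0.124, 0.992, 0.0], [0.992, 0.124, 0.0], [0.0, 0.0, -1.0]]
ft_force: [1.5, 1.2, 0.2]
finger_gap: 0.002
grasp_force: 0.9
```

>>> carry_out([
  [-4.9, -1.1, 0],
  [-10.0, -1.4, 0],
  [-15.0, -0.8, 0],
  [-19.8, 0.7, 0],
  [-24.3, 3.0, 0],
  [-28.4, 6.0, 0],
  [-31.8, 9.7, 0],
  [-34.6, 14.0, 0],
], roll=[0, 0, 0, 0, 0, 0, 0, 0], fingers=[1, 1, 1, 1, 1, 1, 1, 1])

```text
t: 9.05
ee_pos: [0.4494, -0.0621, 0.0441]
tcp_rot: [[-0.124, 0.992, 0.0], [0.992, 0.124, -0.0], [-0.0, 0.0, -1.0]]
ft_force: [2.2, -1.4, 0.1]
finger_gap: 0.002
grasp_force: 1.0
```

>>> carry_out([
  [-2.0, 4.7, 0],
  [-3.1, 9.6, 0],
  [-3.4, 14.6, 0],
  [-2.8, 19.6, 0],
  [-1.3, 24.5, 0],
], roll=[0, 0, 0, 0, 0], fingers=[1, 1, 1, 1, 1])

```text
t: 9.47
ee_pos: [0.4483, -0.0372, 0.0439]
tcp_rot: [[-0.124, 0.992, -0.001], [0.992, 0.124, 0.0], [0.0, -0.001, -1.0]]
ft_force: [-0.2, -0.0, 1.3]
finger_gap: 0.001
grasp_force: 0.5
```

>>> carry_out([
  [1.1, 2.3, 0],
  [2.3, 4.5, 0],
  [3.8, 6.6, 0],
  [5.4, 8.5, 0],
  [7.2, 10.3, 0],
  [9.1, 12, 0],
], roll=[0, 0, 0, 0, 0, 0], fingers=[1, 1, 1, 1, 1, 1])

```text
t: 9.97
ee_pos: [0.4577, -0.0258, 0.0439]
tcp_rot: [[-0.124, 0.992, -0.0], [0.992, 0.124, 0.0], [0.0, -0.0, -1.0]]
ft_force: [-1.3, -0.4, -0.7]
finger_gap: 0.0
grasp_force: 0.4
```

>>> carry_out([
  [2.0, 1.5, 0],
  [4.2, 2.8, 0],
  [6.5, 3.8, 0],
  [8.9, 4.7, 0],
  [11.3, 5.4, 0],
  [13.8, 5.9, 0],
], roll=[0, 0, 0, 0, 0, 0], fingers=[1, 1, 1, 1, 1, 1])

```text
t: 10.47
ee_pos: [0.4715, -0.0199, 0.0439]
tcp_rot: [[-0.124, 0.992, -0.0], [0.992, 0.124, 0.0], [0.0, -0.0, -1.0]]
ft_force: [-2.4, -0.3, 0.3]
finger_gap: -0.002
grasp_force: 0.7
```

>>> carry_out([
  [2.5, 0.2, 0],
  [5.1, 0.2, 0],
  [7.6, 0, 0],
  [10.1, -0.4, 0],
], roll=[0, 0, 0, 0], fingers=[1, 1, 1, 1])

```text
t: 10.8
ee_pos: [0.4817, -0.0204, 0.044]
tcp_rot: [[-0.124, 0.992, -0.0], [0.992, 0.124, 0.0], [0.0, -0.0, -1.0]]
ft_force: [-0.4, 1.0, 0.5]
finger_gap: 0.0
grasp_force: 0.6
```

>>> carry_out([
  [2.4, -0.7, 0],
  [4.8, -1.6, 0],
  [7.1, -2.7, 0],
], roll=[0, 0, 0], fingers=[1, 1, 1])

```text
t: 11.05
ee_pos: [0.4886, -0.023, 0.044]
tcp_rot: [[-0.124, 0.992, -0.0], [0.992, 0.124, 0.0], [0.0, -0.0, -1.0]]
ft_force: [-5.0, 4.1, 4.6]
finger_gap: 0.003
grasp_force: 3.0
```

>>> carry_out([
  [2.1, -1.3, 0],
  [4.1, -2.8, 0],
], roll=[0, 0], fingers=[1, 1])

```text
t: 11.22
ee_pos: [0.492, -0.0251, 0.0438]
tcp_rot: [[-0.124, 0.992, -0.002], [0.992, 0.124, 0.002], [0.002, -0.002, -1.0]]
ft_force: [1.6, 2.8, 10.2]
finger_gap: -0.002
grasp_force: 5.9
```

>>> carry_out([
  [1.9, -1.7, 0],
  [3.6, -3.5, 0],
], roll=[0, 0], fingers=[1, 1])

```text
t: 11.38
ee_pos: [0.4969, -0.0295, 0.0443]
tcp_rot: [[-0.124, 0.992, 0.001], [0.992, 0.124, -0.0], [-0.0, 0.001, -1.0]]
ft_force: [0.0, -0.2, -0.1]
finger_gap: -0.003
grasp_force: 0.1
```

>>> carry_out([
  [1.4, -2.1, 0],
  [2.6, -4.3, 0],
], roll=[0, 0], fingers=[1, 1])

```text
t: 11.55
ee_pos: [0.4988, -0.034, 0.0438]
tcp_rot: [[-0.124, 0.992, -0.0], [0.992, 0.124, -0.0], [-0.0, -0.0, -1.0]]
ft_force: [0.3, -0.4, 0.1]
finger_gap: 0.004
grasp_force: 0.0
```

>>> carry_out([
  [0, 0, 35],
  [0, 0, 70],
  [-5, -5, 100],
  [-25, -30, 100],
  [-38, -45, 100],
  [-38, -45, 100],
], roll=[0, 0, 0, 0, 0, 0], fingers=[1, 1, 1, 1, 1, 1])

```text
t: 12.05
ee_pos: [0.4592, -0.0807, 0.1443]
tcp_rot: [[-0.122, 0.993, -0.0], [0.993, 0.122, -0.001], [-0.001, -0.0, -1.0]]
ft_force: [-0.2, 0.8, 0.3]
finger_gap: -0.001
grasp_force: 0.0
```

Run:
```python
from h import *
s,f=wrist(); print(s['ee_pos'],s['ft_force'],s['t'])
a=f['pixels'][120:280,255:415,::-1]; g=vision.grab_frame('side')['pixels'][270:400,330:460,::-1]
r=lambda i:cv2.resize(i,(400,400),interpolation=cv2.INTER_CUBIC)
cv2.imwrite('pics/s6.png',np.hstack([r(a),r(g)]))
```

```text
[ 0.45924809 -0.0807273   0.14432611] [-0.23351692  0.78915982  0.30149925] 12.05
```

View pics/s6.png

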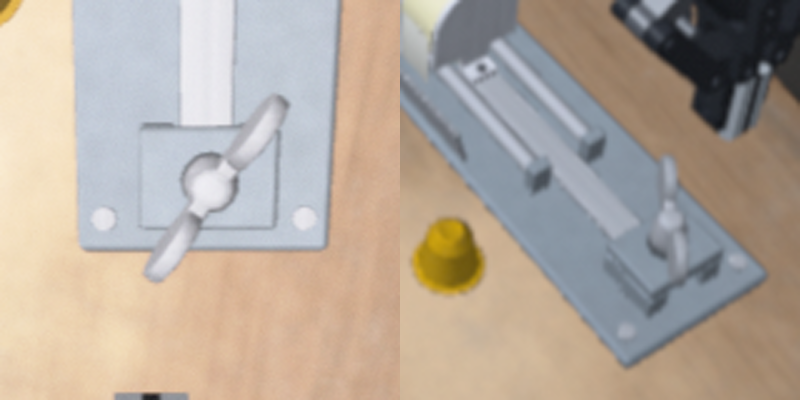

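Run:
```python
from h import *
s,f=wrist()
w=lambda u,v,z:(ray(f,(255+u/2.5,120+v/2.5),z)*1000)
for z in (.053,.066):
    a=w(280,106,z);b=w(158,268,z);d=a-b
    print(a.round(1),b.round(1),((a+b)/2).round(1),np.hypot(*d[:2])/2,'local deg',np.degrees(np.arctan2(d[1],d[0]))-7)
print(w(209,187,.057).round(1), w(208,176,.0365).round(1),(ray(f,(385,290),.144)*1000).round(1))
```

```text
[493.2 -19.6  53. ] [463.3 -73.5  53. ] [478.2 -46.6  53. ] 30.83785858071071 local deg 53.987735699619655
[491.1 -19.   66. ] [462.7 -70.2  66. ] [476.9 -44.6  66. ] 29.26328211417022 local deg 53.98773569961959
[475.2 -45.6  57. ] [476.2 -45.1  36.5] [499.2 -80.4 144. ]
```

>>> carry_out([
  [5, 20, 0],
  [12, 40, 0],
  [12.5, 64, 0],
  [12.5, 64, 0],
  [12.5, 64, 0],
  [12.5, 64, 0],
  [12.5, 64, -20],
  [12.5, 64, -50],
], roll=[0.12, 0.24, 0.36, 0.48, 0.6, 0.72, 0.785, 0.785], fingers=[1, 1, 1, 1, 1, 1, 1, 1])

```text
t: 12.87
ee_pos: [0.4751, -0.0142, 0.0952]
tcp_rot: [[-0.793, 0.61, 0.004], [0.61, 0.793, -0.001], [-0.004, 0.002, -1.0]]
ft_force: [0.5, -0.0, -0.7]
finger_gap: 0.003
grasp_force: 0.0
```

>>> carry_out([
  [0, 0, -30],
  [0, 0, -50],
  [0, 0, -52],
  [0, 0, -52],
], roll=[0, 0, 0, 0], fingers=[1, 1, 1, 1])

```text
t: 13.2
ee_pos: [0.473, -0.0141, 0.0413]
tcp_rot: [[-0.789, 0.614, -0.002], [0.614, 0.789, 0.0], [0.002, -0.001, -1.0]]
ft_force: [-0.5, 0.2, 0.2]
finger_gap: 0.001
grasp_force: 0.0
```

>>> carry_out([
  [1.8, -1, 0],
  [3.5, -2, 0],
  [5, -3, 0],
], roll=[0, 0, 0], fingers=[1, 1, 1])

```text
t: 13.45
ee_pos: [0.4793, -0.0178, 0.0433]
tcp_rot: [[-0.789, 0.614, 0.002], [0.614, 0.789, -0.0], [-0.002, 0.001, -1.0]]
ft_force: [-0.9, 0.8, -0.2]
finger_gap: 0.004
grasp_force: 0.7
```

>>> carry_out([
  [1, -0.7, 0],
  [2, -1.4, 0],
  [3, -2.1, 0],
], roll=[0, 0, 0], fingers=[1, 1, 1])

```text
t: 13.7
ee_pos: [0.4815, -0.0199, 0.0423]
tcp_rot: [[-0.789, 0.615, 0.0], [0.615, 0.789, -0.0], [-0.0, 0.0, -1.0]]
ft_force: [-0.4, 2.5, 1.3]
finger_gap: 0.004
grasp_force: 0.7
```

>>> carry_out([
  [1, -0.8, 0],
  [2, -1.6, 0],
], roll=[0, 0], fingers=[1, 1])

```text
t: 13.87
ee_pos: [0.4834, -0.0215, 0.042]
tcp_rot: [[-0.789, 0.615, -0.0], [0.615, 0.789, -0.0], [-0.0, -0.0, -1.0]]
ft_force: [-0.4, 1.4, 0.2]
finger_gap: 0.004
grasp_force: 0.7
```

>>> carry_out([
  [0.8, -0.8, 0],
  [1.6, -1.6, 0],
], roll=[0, 0], fingers=[1, 1])

```text
t: 14.03
ee_pos: [0.4847, -0.0227, 0.0419]
tcp_rot: [[-0.789, 0.615, -0.001], [0.615, 0.789, 0.001], [0.001, 0.0, -1.0]]
ft_force: [-3.8, 8.0, 3.5]
finger_gap: -0.003
grasp_force: 4.0
```

>>> carry_out([
  [0.7, -0.8, 0],
  [1.4, -1.6, 0],
  [1.4, -1.6, 0],
], roll=[0, 0, 0], fingers=[1, 1, 1])

```text
t: 14.28
ee_pos: [0.4855, -0.0236, 0.0417]
tcp_rot: [[-0.789, 0.615, -0.002], [0.615, 0.789, 0.002], [0.003, 0.0, -1.0]]
ft_force: [-8.5, 12.0, 6.6]
finger_gap: -0.0
grasp_force: 7.3
```

>>> carry_out([
  [0.7, -0.8, 0],
  [1.4, -1.6, 0],
  [1.4, -1.6, 0],
], roll=[0, 0, 0], fingers=[1, 1, 1])

```text
t: 14.53
ee_pos: [0.4863, -0.0246, 0.0416]
tcp_rot: [[-0.789, 0.614, -0.003], [0.614, 0.789, 0.003], [0.005, 0.0, -1.0]]
ft_force: [-12.7, 18.1, 9.6]
finger_gap: -0.004
grasp_force: 11.1
```

>>> carry_out([
  [-5, 5, 0],
  [-10, 8, 0],
  [-12, 9, 35],
  [-12, 9, 70],
  [-15, 0, 102],
  [-20, -25, 102],
  [-27, -56, 102],
  [-27, -56, 102],
], roll=[0, 0, 0, -0.12, -0.24, -0.36, -0.48, -0.6], fingers=[1, 1, 1, 1, 1, 1, 1, 1])

```text
t: 15.2
ee_pos: [0.4601, -0.0859, 0.1446]
tcp_rot: [[-0.297, 0.955, 0.001], [0.955, 0.297, -0.002], [-0.002, 0.0, -1.0]]
ft_force: [-0.1, 0.6, -0.1]
finger_gap: 0.001
grasp_force: 0.0
```

>>> carry_out([
  [0, 0, 0],
  [0, 0, 0],
  [0, 0, 0],
], roll=[-0.12, -0.185, -0.185], fingers=[1, 1, 1])

```text
t: 15.45
ee_pos: [0.4606, -0.0826, 0.144]
tcp_rot: [[-0.12, 0.993, 0.0], [0.993, 0.12, -0.0], [-0.0, 0.0, -1.0]]
ft_force: [-0.4, 0.1, 0.2]
finger_gap: -0.003
grasp_force: 0.0
```

```bash
cat > m.py <<'E'
from h import *
s,f=wrist(); print(s['ee_pos'],s['t'],s['tcp_rot'][0])
cv2.imwrite('pics/w7.png',f['pixels'][:,:,::-1])
# rectify a 100 mm window to plane z=55mm, 4px/mm, aligned with dispenser axes
def rect(f,z=.055,c=(476,-46)):
    a=np.radians(7);L=np.array([[np.cos(a),-np.sin(a)],[np.sin(a),np.cos(a)]])
    g=[(-45,-45),(45,-45),(45,45),(-45,45)];px=[]
    for p in g:
        X=np.r_[(L@p+c)/1000,z];q=f['camera_matrix']@(f['R']@X+f['t']);px.append(q[:2]/q[2])
    d=[((x+45)*4,(45-y)*4) for x,y in g]
    H=cv2.getPerspectiveTransform(np.float32(px),np.float32(d)); return cv2.warpPerspective(f['pixels'],H,(360,360))
r=rect(f);hsv=cv2.cvtColor(r,cv2.COLOR_RGB2HSV)
for row in range(20,340,10): print(''.join('#' if hsv[row,c,1]<28 else ('.' if hsv[row,c,0]<40 else ' ') for c in range(0,360,5)))
E
python3 m.py
```

```text
[ 0.46059612 -0.08257583  0.14402359] 15.45 [-1.19703066e-01  9.92809727e-01  1.50961413e-04]
..##############################################################........
..##############################################################........
..##############################################################........
..##############################################################........
..##############################################################........
..##############################################################........
..##############################################################........
..##############################################################........
..##############################################################........
..##############################################################........
..##############################################################........
..##############################################################........
..##############################################################........
..#######################################################
[... 629 characters left out ...]
###################################........
...#############################################################........
...#############################################################........
..............#####.....................................................
........................................................................
........................................................................
........................................................................
........................................................................
........................................................................
........................................................................
```

```bash
sed -i '/^for row/d' m.py
cat >> m.py <<'E'
d=r[:,:,2].astype(int)-r[:,:,0]
for row in range(60,330,9): print(''.join('.' if v<-12 else ('#' if v<9 else ' ') for v in d[row,30:340:4]))
E
python3 m.py
```

```text
[ 0.46064289 -0.08242756  0.14399062] 15.5 [-1.24737510e-01  9.92189772e-01  9.45109854e-05]
                           ###############                              #.....
                           ###############                              ......
                           ###############                              #.....
                           ###############                              ......
                           ###############                              ......
                           ###############                    ##        #.....
                                                       ##########       #.....
                                                    #############       ......
                                                 ##############         ......
                                               ############             ......
                                ########    ### ##########              #.....
                             ############### ##########                 #.....
                             #####################         
[... 662 characters left out ...]
##############                                                #.....
         ###########                                                    ......
.........########.............................................................
..............................................................................
..............................................................................
..............................................................................
..............................................................................
..............................................................................
..............................................................................
```

```bash
python3 -c "
from bench import arm
print(arm.finish_job())"
```

```text
the job is handed in; nothing more can be done
None
```

The guide is up against the roll (push force rose to about 11 N), the wing screw is clockwise at its hard stop (about 22 N at the wing, measured angle within about 2° of fully tight), and the job was handed in at 15.5 s with the hand clear; I did not re-check the roll's fit after locking.

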